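Switch off the stirrer under the capped bottle

ROBOT

A 7-joint arm with a two-finger parallel gripper is mounted at the origin on the work surface. World frame = base frame: x ahead of the robot, y to its left, z up, the work surface at z = 0. Lengths are in m, angles in rad, forces in N, time in s.
With the tool pointing down it reaches from about 0.35 to 0.9 m from the base axis. Payload 19.9 kg.
Tool frame: the origin (TCP) lies at the very end of the fingers, on their centre line; the grasp point (between the pads) lies 19 mm behind it (robot.grip_depth is the distance from the TCP to the grasp point, in m); z points along the fingers, y is the line along which they close (so a half turn about z gives the same grasp; the last joint's range is limited). The gripper opens to 94 mm and grips with 3 to 60 N. Pads are 16 mm wide; open, the fingers measure 119 mm over their backs; the gripper's body (75 mm by 177 mm) begins 78 mm behind the grasp point.
Start: joints at [-1.202, 0.417, -0.01, 1.614, 0.005, 1.111, -0.053], TCP at [0.249, 0.573, 0.205] pointing down, gripper open.
Joint ranges: [-2.81, 2.81], [-0.39, 2.02], [-1.27, 1.25], [0.06, 2.57], [-1.19, 4.33], [0.19, 2], [-2.82, 2.82]. Speed limits (rad/s): [1.89, 1.89, 2.39, 2.39, 3.01, 3.01, 3.01].

INTERFACE

Orientations are given as a unit quaternion [x, y, z, w].
In Python, from cell import readout, snapshot, camera_model, hand_in, spotter, robot gives the robot as it stands.
- The arm moves only by the shell command python3 -m pendant 'ROWS' [OPENING] [FORCE]. ROWS is JSON, a list of rows, each an object of numbers: "x", "y", "z": the shift along the tool's x, y, z in m; "ax", "ay", "az": the turn, a rotation vector about the tool's x, y, z in degrees. A call has 1 to 8 rows; each row is the pose to reach, as a shift and turn from the pose commanded when the call began, along the tool's axes at that moment; what a row does not reach only later rows make up. A row lasts 1/8 s, in which the tool goes at most 62.5 mm and 10.7 degrees, less where a joint would pass 70% of its speed; a pose out of reach is approached as far as the arm can. A call with a gripper value outside its range is refused whole. OPENING is the closure in counts, from 0 (fully open) to 255 (shut), set as the call begins (- or left out, the last holds). The fingers move at their own pace and stop on an object; FORCE is the grip in N (left out, the last holds). Time passes only in rows, so rows that repeat a pose let the fingers close. It gives the time, the measured TCP pose, the force, the opening and the grip force at its end, in the units of the state.
- readout.sense(): the state, without advancing time (a new reading comes with each control period).
- snapshot(name): name is "side" or "top" or "wrist"; returns (picture, depth): 420x560x3 uint8, red, green, blue; 420x560 float32, m along the optical axis (not along the pixel's ray), 0 where there is no reading.
- camera_model(name): a dict with "fx", "fy", "cx", "cy" (pixels), "k1" (the pictures are not rectified: a ray, as slopes to the right and down, at radius r is drawn at 1 + k1 r^2 times it, then the intrinsics apply), "eye" and "rotation" of the camera in the world. Camera axes: x right, y down, z forward; pixel columns grow to the right and rows downward; lengths in m; the calibration is good to about 2 mm. A picture is of the moment at which its call begins: read the wrist's pose just before it. camera_model takes no time and is no camera call; for the wrist camera it gives the pose at the moment of the call.
- hand_in(): hands the job in; it is judged then, once.
Trained networks look in the newest picture that a camera, given by its name, has taken for a name from the list of things; names that differ only in an ending like _2 or _b are one class to them, and where a whole thing is asked for, a point or a joint stands for the part that bears it (a point fixed in the world has none). Each returns a list of dicts, best first, with "p" (0 to 1); they miss things now and then, are a little off and sometimes report something else, mostly with a low value. They report only what shows in the picture. A call takes as long as a camera call.
- spotter.search_frame(camera, query): "centre" ([column, row] in pixels, amid what is visible of it).
- spotter.outline_of(camera, query): "region" (420x560 bool, what is visible of it) and "centre" ([column, row] in pixels, amid what is visible of it).
- spotter.tip_of(camera, query): "centre" ([column, row] in pixels: a listed point, or the origin of a listed thing).
The state is a dict: "clock": time; "joint_pos": joint angles; "qd": joint speeds; "tau": joint torques, N m; "eef_pos": TCP position; "orientation": TCP orientation; "wrist_force": force on the tool from outside, world axes, zero at the start; "torque": the same for the moment, N m; "grip_width": finger opening in m; "gripper_force": force on a finger pad.
Only numpy, scipy, OpenCV 4.12 (cv2) and the standard library are available. Lean on these libraries where they do the work, as an engineer would, in place of code of your own. Each camera call takes 0.05 s, during which the arm holds its last target. There are 200 camera calls.

TASK

The sample in the tall capped bottle has been stirred enough. Switch off the stirrer it stands on: set that stirrer's forward-off-reverse toggle to its centre off position, upright, and let go. Leave the other stirrer, with the low open cup, switched as it is, and leave bottle and cup standing where they are.

Things in the scene. Friction and masses are not known exactly. Their poses are not given: they have to be found in the camera images.
- stirrer_a: Magnetic stirrer (twin of stirrer_b), fixed on the bench: low white box 130 (x) x 200 (y) x 52 mm high, turned up to 30 degrees. Origin: centre of its underside, on the bench; z up. In its frame: round white plate, 96 mm across, top 60 mm up, centred at (0, +45 mm); toggle pivot at (0, -65 mm), 58 mm up; the toggle swings in the x-z plane.
- stirrer_b: Magnetic stirrer (twin of stirrer_a), fixed on the bench: low white box 130 (x) x 200 (y) x 52 mm high, turned up to 30 degrees. Origin: centre of its underside, on the bench; z up. In its frame: round white plate, 96 mm across, top 60 mm up, centred at (0, +45 mm); toggle pivot at (0, -65 mm), 58 mm up; the toggle swings in the x-z plane.
- toggle_a (a joint): Toggle of stirrer_a, rad: 0 = upright = centre off; + leans to the stirrer's own +x (away from the robot); stops at +/-0.5; starts near +0.5. Black rod 9 mm thick with a 14 mm ball end, centred 55 mm from the pivot. Three detents: about 3 N at the ball frees it from an end; within about 0.26 of upright it snaps to 0 by itself, and beyond that to the end.
- toggle_b (a joint): Toggle of stirrer_b, rad: 0 = upright = centre off; + leans to the stirrer's own +x (away from the robot); stops at +/-0.5; starts near -0.5. Black rod 9 mm thick with a 14 mm ball end, centred 55 mm from the pivot. Three detents: about 3 N at the ball frees it from an end; within about 0.26 of upright it snaps to 0 by itself, and beyond that to the end.
- bottle_center (a point): Centre, half-way up, of the closed white sample bottle with a screw cap, 54 mm across and 95 mm tall, loose, standing on the plate of one of the two stirrers (within about 10 mm of the plate's centre); its top is 155 mm above the bench. z up.
- cup_center (a point): Centre, half-way up, of the low open clear cup, 72 mm across its rim and 45 mm tall, loose, standing on the plate of the other stirrer. z up.

How it is judged:
At the end, for the whole second after the job is handed in: The toggle of the stirrer that carries the tall bottle is at rest within 0.175 rad (10 degrees) of upright; the other stirrer's toggle still leans more than 0.33 rad its starting way; bottle and cup stand upright (within 0.17 rad) within 25 mm of where they started (((horizontal distance between bottle_center and stirrer_a below 0.09 m and value of joint toggle_a between -0.175 and 0.175 rad and velocity of joint toggle_a between -0.1 and 0.1 rad/s and value of joint toggle_b below -0.33 rad) or (horizontal distance between bottle_center and stirrer_b below 0.09 m and value of joint toggle_b between -0.175 and 0.175 rad and velocity of joint toggle_b between -0.1 and 0.1 rad/s and value of joint toggle_a above 0.33 rad)) and distance of each of bottle_center, cup_center from where it was at the start of the episode below 0.025 m and angle between each of bottle_center, cup_center's own z axis and vertical below 0.17 rad); the robot touches nothing.
It fails at once if the other stirrer's toggle is moved out of its position (nearer than 0.25 rad to upright) ((horizontal distance between bottle_center and stirrer_a below 0.09 m and value of joint toggle_b above -0.25 rad) or (horizontal distance between bottle_center and stirrer_b below 0.09 m and value of joint toggle_a below 0.25 rad)).
It also fails if it takes over 27 s, if anything falls off the work surface, if the arm or the gripper's body presses on something with over 40 N, if the wrist force passes 120 N, or if a joint passes its speed limit or range.

## Working session

There is one attempt and no reset: what is moved stays moved. The work goes in short steps, Python scripts to look and compute and a shell command to move; the robot and the scene stay as the last step left them, time stands still between calls to the robot, and variables do not carry over. Pictures are saved under pics/ and viewed, at most 10 in all, crops included, and the job is handed in when it is done.

```bash
ls; mkdir -p pics; cat > h.py <<'E'
import numpy as np,cv2
from cell import readout,snapshot,camera_model,spotter,robot
from scipy.spatial.transform import Rotation as R
def pts(name,depth,uv):
    m=camera_model(name);uv=np.atleast_2d(uv).astype(float)
    K=np.array([[m['fx'],0,m['cx']],[0,m['fy'],m['cy']],[0,0,1]])
    s=cv2.undistortPoints(uv[:,None],K,np.array([m['k1'],0,0,0.]))[:,0]
    d=depth[uv[:,1].round().astype(int).clip(0,419),uv[:,0].round().astype(int).clip(0,559)]
    rot=np.array(m['rotation']); rot=rot if rot.shape==(3,3) else R.from_quat(rot).as_matrix()
    return (np.c_[s,np.ones(len(s))]*d[:,None])@rot.T+np.array(m['eye'])
E
python3 - <<'E'
from h import *
s=readout.sense();print(s['eef_pos'],s['orientation'],s['clock'],s['grip_width'])
print(R.from_quat(s['orientation']).as_matrix().round(3))
ims=[]
for c in('top','side'):
    im,d=snapshot(c);ims.append(im)
    print(c,camera_model(c))
    for q in('stirrer_a','toggle_a','bottle_center','cup_center'):
        for r in spotter.outline_of(c,q)[:3]:
            v,u=np.nonzero(r['region']);P=pts(c,d,np.c_[u,v]);z0=P[:,2]
            print(c,q,round(r['p'],2),np.round(r['centre']),len(u),np.median(P,0).round(3),np.percentile(P,2,axis=0).round(3),np.percentile(P,98,axis=0).round(3))
cv2.imwrite('pics/a.png',cv2.resize(np.vstack(ims)[...,::-1],(400,600)))
cv2.imwrite('pics/top.png',ims[0][...,::-1]);cv2.imwrite('pics/side.png',ims[1][...,::-1])
E
```

```text
pics
[0.2488697  0.57291723 0.2048366 ] [ 2.03449957e-01  9.79085167e-01 -5.86039239e-04 -8.01601396e-05] 0.0 0.09392697685665591
[[-0.917  0.398 -0.   ]
 [ 0.398  0.917 -0.001]
 [-0.    -0.001 -1.   ]]
top {'fx': 533.2085576349086, 'fy': 533.2085576349086, 'cx': 275.745867995576, 'cy': 205.90719674587308, 'k1': -0.05259874654299537, 'eye': array([0.32092881, 0.02597296, 1.35854115]), 'rotation': array([ 0.70929285, -0.69964536,  0.05458672, -0.0664855 ])}
top stirrer_a 0.9 [177. 217.] 3588 [0.519 0.295 0.053] [0.442 0.209 0.013] [0.615 0.412 0.103]
top stirrer_a 0.89 [390. 222.] 3801 [ 0.505 -0.232  0.053] [ 0.447 -0.317  0.031] [ 0.576 -0.124  0.067]
top stirrer_a 0.33 [151. 197.] 714 [0.558 0.358 0.07 ] [0.522 0.319 0.059] [0.586 0.385 0.108]
top toggle_a 0.53 [415. 226.] 60 [ 0.494 -0.286  0.098] [ 0.479 -0.292  0.056] [ 0.513 -0.282  0.116]
top bottle_center 0.85 [369. 221.] 546 [ 0.506 -0.165  0.154] [ 0.485 -0.192  0.071] [ 0.532 -0.144  0.16 ]
top bottle_center 0.71 [392. 222.] 3850 [ 0.505 -0.232  0.053] [ 0.447 -0.319  0.031] [ 0.577 -0.123  0.066]
top cup_center 0.69 [150.
[... 242 characters left out ...]
368053,  0.70033365]), 'rotation': array([ 0.84212236, -0.33275445,  0.15804174, -0.39386191])}
side stirrer_a 0.8 [205. 193.] 2205 [0.507 0.259 0.05 ] [0.435 0.2   0.011] [0.6   0.398 0.09 ]
side stirrer_a 0.73 [351. 311.] 5629 [ 0.486 -0.251  0.051] [ 0.443 -0.324  0.012] [ 0.573 -0.133  0.068]
side toggle_a 0.62 [209. 184.] 78 [0.515 0.246 0.088] [0.5   0.238 0.06 ] [0.529 0.256 0.11 ]
side toggle_a 0.38 [365. 311.] 86 [ 0.488 -0.289  0.106] [ 0.479 -0.293  0.052] [ 0.528 -0.274  0.114]
side bottle_center 0.76 [332. 263.] 1154 [ 0.495 -0.182  0.125] [ 0.484 -0.199  0.066] [ 0.527 -0.154  0.155]
side cup_center 0.9 [201. 160.] 478 [0.552 0.347 0.087] [0.519 0.317 0.062] [0.583 0.384 0.103]
```

View pics/top.png

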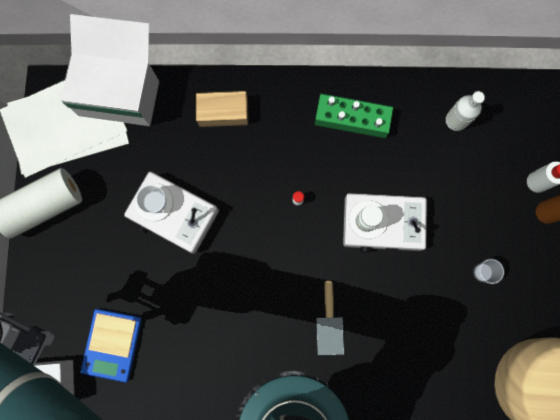

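View pics/side.png

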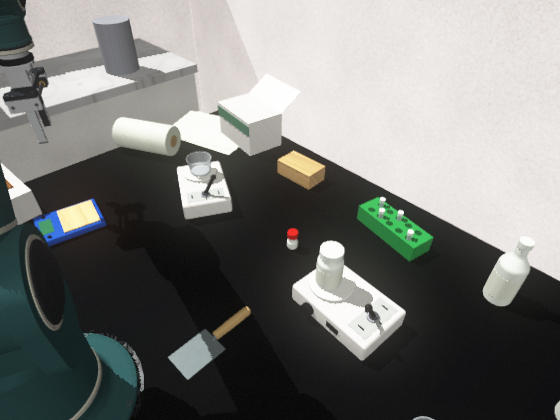

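The top view shows the tall bottle on the right stirrer at about (385,222), with its toggle at about (415,226) leaning towards the robot. The cup is on the left stirrer at about (170,210). The side view agrees. Next I'll fit the right stirrer's pose.

```bash
python3 - <<'E'
from h import *
s=readout.sense();T=R.from_quat(s['orientation']);im,d=snapshot('top')
u,v=np.meshgrid(np.arange(335,436),np.arange(185,260));uv=np.c_[u.ravel(),v.ravel()]
P=pts('top',d,uv)
q=P[(P[:,2]>.045)&(P[:,2]<.066)]
r=cv2.minAreaRect(q[:,:2].astype(np.float32));print(r)
b=P[(P[:,2]>.095)&(P[:,1]<-.25)];print('toggle top',len(b),b.mean(0),b[:,2].max())
c=np.array(r[0]);w,h=r[1];a=np.deg2rad(r[2]+(0 if w<h else 90))  # dir of short side
x=np.array([np.cos(a),np.sin(a)]); x=x*np.sign(x[0]);y=np.array([-x[1],x[0]])
p=c-.065*y;print('yaw',np.degrees(np.arctan2(x[1],x[0])),'pivot',p,'plate',c+.045*y)
print('ball in stirrer x,y from pivot',(b.mean(0)[:2]-p)@np.c_[x,y])
print('shift tool to z .18',T.inv().apply(np.r_[p,.18]-s['eef_pos']))
ty=T.apply([0,1,0]);print('az',np.degrees(np.arctan2(ty[1],ty[0])-np.arctan2(x[1],x[0])))
E
```

```text
((0.5105619430541992, -0.22274425625801086), (0.2025858461856842, 0.13882839679718018), 87.6878662109375)
toggle top 34 [ 0.48630691 -0.28626122  0.10958447] 0.11795507555234419
yaw -2.3121337890625155 pivot [ 0.50793962 -0.28769134] plate [ 0.5123774  -0.17778089]
ball in stirrer x,y from pivot [-0.02167279  0.00055622]
shift tool to z .18 [-0.58049856 -0.68644075  0.0255346 ]
az 68.83222539225652
```

```bash
python3 -m pendant '[{"x":-0.036,"y":-0.043,"az":4.3},{"x":-0.072,"y":-0.086,"az":8.6},{"x":-0.108,"y":-0.129,"az":13},{"x":-0.144,"y":-0.172,"az":17},{"x":-0.18,"y":-0.215,"az":21.5},{"x":-0.216,"y":-0.257,"az":26},{"x":-0.252,"y":-0.3,"az":30},{"x":-0.288,"y":-0.343,"az":34.4}]'
cat >> h.py <<'E'
def togo(p,yaw=-2.3):
    s=readout.sense();T=R.from_quat(s['orientation']);ty=T.apply([0,1,0])
    print(s['clock'],np.round(s['eef_pos'],4),'shift',T.inv().apply(np.array(p)-s['eef_pos']).round(4),'az',np.degrees(np.arctan2(ty[1],ty[0]))-yaw,'F',np.round(s['wrist_force'],1),s['grip_width'])
E
python3 -c "from h import *;togo([.508,-.2875,.205])"
```

```text
0.55 [0.249  0.5732 0.2054] shift [-5.805e-01 -6.863e-01  5.000e-04] az 68.82021005384046 F [0.2 0.2 0.1] 0.09386086678207753invalid input
```

```bash
python3 -m pendant --help; python3 -m pendant '[{"x":-0.036,"y":-0.043,"z":0.0,"ax":0.0,"ay":0.0,"az":4.3},{"x":-0.072,"y":-0.086,"z":0.0,"ax":0.0,"ay":0.0,"az":8.6},{"x":-0.108,"y":-0.129,"z":0.0,"ax":0.0,"ay":0.0,"az":13},{"x":-0.144,"y":-0.172,"z":0.0,"ax":0.0,"ay":0.0,"az":17},{"x":-0.18,"y":-0.215,"z":0.0,"ax":0.0,"ay":0.0,"az":21.5},{"x":-0.216,"y":-0.257,"z":0.0,"ax":0.0,"ay":0.0,"az":26},{"x":-0.252,"y":-0.3,"z":0.0,"ax":0.0,"ay":0.0,"az":30},{"x":-0.288,"y":-0.343,"z":0.0,"ax":0.0,"ay":0.0,"az":34.4}]'
python3 -c "from h import *;togo([.508,-.2875,.205])"
```

```text
clock: 1.55
eef_pos: [0.3768, 0.1422, 0.2058]
orientation: [0.485, 0.875, 0.0, 0.0]
wrist_force: [1.3, 0.6, -0.4]
grip_width: 0.0941
gripper_force: 0.0
1.55 [0.3768 0.1422 0.2058] shift [-0.434  -0.1164  0.0006] az 34.293096624143935 F [ 1.3  0.6 -0.4] 0.09412900076340168invalid input: not JSON, or not a number
```

All six keys are required in every row. Next is the second half of the transfer.

```bash
python3 -m pendant '[{"x":-0.058,"y":-0.0155,"z":0,"ax":0,"ay":0,"az":4.5},{"x":-0.116,"y":-0.031,"z":0,"ax":0,"ay":0,"az":9},{"x":-0.174,"y":-0.0465,"z":0,"ax":0,"ay":0,"az":14},{"x":-0.232,"y":-0.062,"z":0,"ax":0,"ay":0,"az":19},{"x":-0.29,"y":-0.0777,"z":0,"ax":0,"ay":0,"az":24},{"x":-0.348,"y":-0.093,"z":0,"ax":0,"ay":0,"az":29},{"x":-0.406,"y":-0.109,"z":0,"ax":0,"ay":0,"az":34},{"x":-0.434,"y":-0.1164,"z":0,"ax":0,"ay":0,"az":34.3}]'
python3 - <<'E'
from h import *
im,d=snapshot('wrist');cv2.imwrite('pics/w1.png',im[...,::-1])
u,v=np.meshgrid(np.arange(560),np.arange(420));P=pts('wrist',d,np.c_[u.ravel(),v.ravel()])
b=P[(P[:,2]>.095)&(P[:,2]<.125)&(np.hypot(P[:,0]-.49,P[:,1]+.287)<.04)];print('ball',len(b),b.mean(0) if len(b) else 0)
q=P[(P[:,2]>.045)&(P[:,2]<.0555)&(abs(P[:,0]-.51)<.12)&(abs(P[:,1]+.22)<.15)];print(cv2.minAreaRect(q[:,:2].astype(np.float32)))
togo([.508,-.2875,.205])
E
```

```text
clock: 2.55
eef_pos: [0.5087, -0.2886, 0.2053]
orientation: [0.722, 0.692, -0.001, 0.0]
wrist_force: [-0.1, 0.6, -0.5]
grip_width: 0.0938
gripper_force: 0.0
ball 230 [ 0.48997473 -0.286443    0.10883661]
((0.5172072649002075, -0.22359618544578552), (0.1983530968427658, 0.1303967535495758), 87.54210662841797)
2.6 [ 0.5088 -0.2908  0.2053] shift [ 0.0033 -0.0009  0.0003] az -0.12422718276086986 F [-4.1 -1.  -1.2] 0.09403241914761172
```

View pics/w1.png

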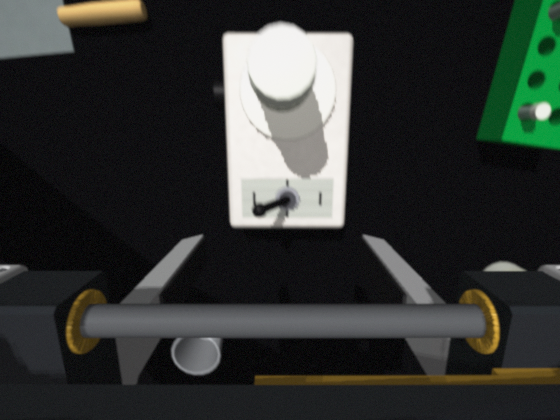

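The wrist view shows the toggle pivot at about (290,200), with the ball at (258,210) leaning towards the robot. Both fingers straddle it. I'll lower the gripper, centre it on the pivot and close gently.

```bash
python3 -m pendant '[{"x":0,"y":0.005,"z":0,"ax":0,"ay":0,"az":0},{"x":0,"y":0.005,"z":0.03,"ax":0,"ay":0,"az":0},{"x":0,"y":0.005,"z":0.06,"ax":0,"ay":0,"az":0},{"x":0,"y":0.005,"z":0.09,"ax":0,"ay":0,"az":0},{"x":0,"y":0.005,"z":0.115,"ax":0,"ay":0,"az":0},{"x":0,"y":0.005,"z":0.115,"ax":0,"ay":0,"az":0},{"x":0,"y":0.005,"z":0.115,"ax":0,"ay":0,"az":0},{"x":0,"y":0.005,"z":0.115,"ax":0,"ay":0,"az":0}]'
python3 -c "from h import *;togo([.513,-.288,.09])"
```

```text
clock: 3.6
eef_pos: [0.5143, -0.2857, 0.0917]
orientation: [0.72, 0.694, 0.0, 0.001]
wrist_force: [-0.8, 0.6, 0.3]
grip_width: 0.0938
gripper_force: 0.0
3.6 [ 0.5143 -0.2857  0.0917] shift [-0.0023 -0.0013  0.0017] az 0.1472425167657616 F [-0.8  0.6  0.3] 0.09384837422319804
```

```bash
python3 -m pendant '[{"x":0,"y":0,"z":0,"ax":0,"ay":0,"az":0},{"x":0,"y":0,"z":0,"ax":0,"ay":0,"az":0},{"x":0,"y":0,"z":0,"ax":0,"ay":0,"az":0},{"x":0,"y":0,"z":0,"ax":0,"ay":0,"az":0},{"x":0,"y":0,"z":0,"ax":0,"ay":0,"az":0},{"x":0,"y":0,"z":0,"ax":0,"ay":0,"az":0},{"x":0,"y":0,"z":0,"ax":0,"ay":0,"az":0},{"x":0,"y":0,"z":0,"ax":0,"ay":0,"az":0}]' 235 12
```

```text
clock: 4.6
eef_pos: [0.5139, -0.2857, 0.0905]
orientation: [0.72, 0.694, 0.0, 0.0]
wrist_force: [-0.2, 0.5, -0.1]
grip_width: 0.0174
gripper_force: 0.0
```

```bash
python3 -m pendant '[{"x":0,"y":0,"z":0,"ax":0,"ay":0,"az":0},{"x":0,"y":0,"z":0,"ax":0,"ay":0,"az":0},{"x":0,"y":0,"z":0,"ax":0,"ay":0,"az":0},{"x":0,"y":0,"z":0,"ax":0,"ay":0,"az":0}]'
```

```text
clock: 5.1
eef_pos: [0.5137, -0.2857, 0.0905]
orientation: [0.72, 0.694, -0.0, 0.0]
wrist_force: [0.7, 0.4, -0.2]
grip_width: 0.0129
gripper_force: 12.0
```

The gripper holds the ball at about 13 mm width, with the toggle upright. Now I'll open and retreat.

```bash
python3 -m pendant '[{"x":0,"y":0,"z":0,"ax":0,"ay":0,"az":0},{"x":0,"y":0,"z":0,"ax":0,"ay":0,"az":0},{"x":0,"y":0,"z":0,"ax":0,"ay":0,"az":0},{"x":0,"y":0,"z":0,"ax":0,"ay":0,"az":0},{"x":0,"y":0,"z":0,"ax":0,"ay":0,"az":0},{"x":0,"y":0,"z":0,"ax":0,"ay":0,"az":0},{"x":0,"y":0,"z":0,"ax":0,"ay":0,"az":0},{"x":0,"y":0,"z":0,"ax":0,"ay":0,"az":0}]' 60 && python3 -m pendant '[{"x":0,"y":0,"z":-0.03,"ax":0,"ay":0,"az":0},{"x":0,"y":0,"z":-0.06,"ax":0,"ay":0,"az":0},{"x":0,"y":0,"z":-0.09,"ax":0,"ay":0,"az":0},{"x":0,"y":0,"z":-0.12,"ax":0,"ay":0,"az":0},{"x":0,"y":0,"z":-0.12,"ax":0,"ay":0,"az":0},{"x":0,"y":0,"z":-0.12,"ax":0,"ay":0,"az":0},{"x":0,"y":0,"z":-0.12,"ax":0,"ay":0,"az":0}]'
python3 - <<'E'
from h import *
im,d=snapshot('wrist');cv2.imwrite('pics/w2.png',im[...,::-1])
u,v=np.meshgrid(np.arange(560),np.arange(420));P=pts('wrist',d,np.c_[u.ravel(),v.ravel()])
b=P[(P[:,2]>.095)&(P[:,2]<.13)&(np.hypot(P[:,0]-.51,P[:,1]+.287)<.045)];print('ball',len(b),b.mean(0),b[:,2].max())
im,d=snapshot('side');cv2.imwrite('pics/s2.png',cv2.resize(im[...,::-1][120:360,150:430],None,fx=2,fy=2))
for q in('bottle_center','cup_center'):
    r=spotter.outline_of('side',q)[:1]
    for r in r:
        v,u=np.nonzero(r['region']);print(q,np.median(pts('side',d,np.c_[u,v]),0))
E
```

```text
clock: 6.1
eef_pos: [0.5137, -0.2858, 0.0905]
orientation: [0.72, 0.694, -0.0, 0.0]
wrist_force: [0.1, -1.0, -0.1]
grip_width: 0.0721
gripper_force: 0.0
clock: 6.98
eef_pos: [0.5133, -0.2855, 0.2096]
orientation: [0.72, 0.694, -0.0, -0.001]
wrist_force: [0.5, -0.6, 0.8]
grip_width: 0.0723
gripper_force: 0.0
ball 186 [ 0.514728   -0.28515158  0.11741591] 0.1224630745647492
bottle_center [ 0.49672139 -0.18178025  0.12243372]
cup_center [0.55140408 0.34779031 0.08687848]
```

View pics/w2.png

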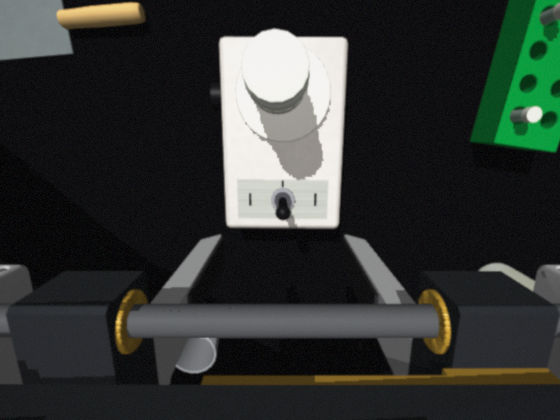

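View pics/s2.png

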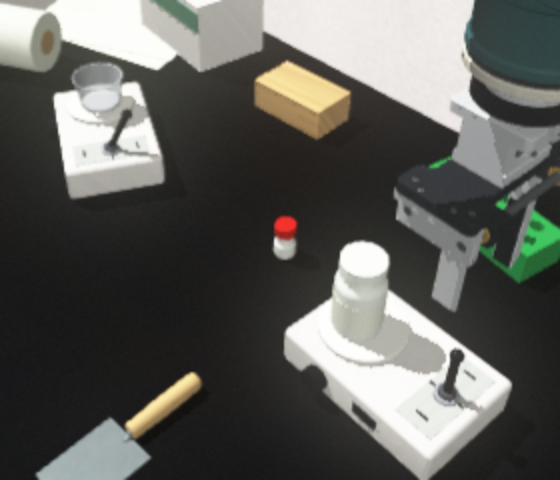

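Both views show the bottle stirrer's toggle upright: (283,205) in the wrist picture, and aligned with the centre mark. The bottle and cup have not moved, the cup stirrer's toggle still leans, and the gripper is clear.

```bash
python3 -c "from cell import hand_in;print(hand_in())"
```

```text
the job is handed in; nothing more can be done
None
```

The tall bottle's stirrer is switched off: its toggle stands upright at centre and is released, the cup's stirrer, the bottle and the cup are as they were, and the job was handed in after about 7 s of robot time (no verdict shown).

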